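# Shim the rocking bench scale

### The job

The bench scale rocks because the foot at its rear right corner has lost its rubber pad. Without picking anything up, push the wooden wedge along the bench, thin end first, under that bare foot until it is snug and the scale stands firm on all four corners without being jacked up. Then press down with the fingertips on the corner above that foot to check that it no longer rocks, and take the hand away, leaving the wedge in place and the other things on the bench where they are.

Things in the scene. Friction and masses are not known exactly. Their poses are not given: they have to be found in the camera images.
- scale: loose bench scale, 4 kg, 76 high, 244 long (x), 216 wide (y): white housing on a grey cast base, steel pan. Origin at bench height amid its feet; +x to its rear (sloped console with keys at its front, -x), +y to its left, z up. At each corner a flat grey lug (44 x 46, underside 24, top 34 high) with a foot under it at x = +-90, y = +-88. Pressing the bare corner with some 4 to 7 N tips it.
- bare_foot_tip (a point): lowest point of the bare foot at the scale's rear right corner (scale x = +90, y = -88): the domed end, 12 diameter, of a steel bolt, hanging about 9 mm above the bench. It has no rubber pad. The lug above it reaches 20 mm beyond it to the scale's right (-y) and 22 mm to the rear. Nothing stands under the lug on its right side.
- bare_foot_top (a point): middle of the top of the bolt head (18 across, 7 high, top 41 above the bench) on the lug straight above the bare foot; the place to press at the end, the flat lug around it is as good
- wedge: loose wooden wedge, 60 g, 110 long, 45 wide, 2 thick at its nose rising evenly to 18 at its heel. Origin: middle of its flat underside; +x to the nose, z up. It lies to the scale's right, nose roughly towards the bare foot. Its slope meets the bare foot when that is about 47 past the nose; then the push stiffens: 5 to 12 N, some 5 to 15 mm on, is snug; 30 mm on is too far.
- wedge_nose (a point): middle of the wedge's thin end edge, 1 mm above its underside
- wedge_heel (a point): middle of the upright face of the wedge's thick end (45 wide, 18 high), 9 mm above its underside
- foot_bare: the bare foot itself, steel; its frame is parallel to the scale's and its origin is at bench height below the foot
- foot_front_left: front left foot, with soft rubber pad 32 diameter (gives about 1 mm per 15 N); origin under its middle
- foot_front_right: front right foot, with rubber pad; origin under its middle
- foot_rear_left: rear left foot, with rubber pad; origin under its middle
- offcut: bystander: wooden offcut block 75 x 32 x 22 beside the wedge; origin under its middle
- weight: bystander: brass knob weight, 32 diameter, 51 high, beside the wedge; origin under its middle
- scraper: bystander: scraper with wooden handle, 215 long, 24 high
- tape_measure: bystander: tape measure 62 x 30 x 63
- spool: bystander: filament spool lying flat, 200 diameter, 56 high
- pencil_mug: bystander: white mug with pencils, 80 diameter, 95 high, pencils to 165
- pen: bystander: printing pen lying down, 150 long, 20 high

How it is judged:
By the outcome, as a careful person would: the job done as asked, in the order asked, and still so for the second after the job is handed in, with the robot touching nothing.
It also fails if it takes over 56 s, if anything falls off the work surface, if the arm or the gripper's body presses on something with over 40 N, if the wrist force passes 120 N, or if a joint passes its speed limit or range.

### The arm

A 6-joint arm with a two-finger parallel gripper is mounted at the origin on the work surface. World frame = base frame: x ahead of the robot, y to its left, z up, the work surface at z = 0. Lengths are in m, angles in degrees, forces in N, time in s.
With the tool pointing down it reaches from about 0.3 to 0.75 m from the base axis. Payload 8.5 kg.
Tool frame: the origin (TCP) lies at the very end of the fingers, on their centre line; the grasp point (between the pads) lies 19 mm behind it; z points along the fingers, y is the line along which they close (so a half turn about z gives the same grasp; the last joint's range is limited). The gripper opens to 85 mm and grips with 20 to 120 N. Pads are 22 mm wide; open, the fingers measure 114 mm over their backs; the gripper's body (76 mm by 85 mm) begins 54 mm behind the grasp point. The pads swing forward as they close: fully open they stand 13 mm farther back than shut.
Start: joints at [56.419, 21.807, 74.336, -0, 83.858, -12.336], TCP at [0.199, 0.513, 0.231] pointing down, gripper open.
Joint ranges: [-178.18, 178.18], [-50.72, 133.34], [12.68, 142.11], [-81.47, 261.47], [9.98, 163.14], [-165.26, 165.26]. Speed limits (degrees/s): [136.94, 136.94, 180, 180, 180, 180].

### API

Orientations are given as a 3x3 rotation matrix whose columns are the frame's x, y, z axes.
In Python, from rig import observe, cams, ticket gives the robot as it stands.
- The arm moves only by the tool move_arm, never from a script. Its arguments are lists of equal length, an entry for each row: "jaw": the finger opening in cm, from 0 to 8.54; "dp": the shift along the tool's x, y, z in cm, a list of three; "turn": the turn, a rotation vector about the tool's x, y, z in rad, a list of three. In form: {"jaw": [jaw, ...], "dp": [[tx, ty, tz], ...], "turn": [[wx, wy, wz], ...]}. A call has 1 to 12 rows; each row shifts and turns the commanded pose from where the row before left it, along the tool's axes as they then stand; what a row does not reach is not made up. A row lasts 1/12 s, in which the tool goes at most 41.7 mm and 7.16 degrees, less where a joint would pass 70% of its speed; a pose out of reach is approached as far as the arm can. A call is refused whole if a number of a shift passes 4.17 or a number of a turn 0.125, either way. A call with a gripper value outside its range is refused whole. The fingers move at their own pace and stop on an object; "force" is the grip in N (left out, the last holds). Time passes only in rows, so rows that do not move let the fingers close. It gives the time, the measured TCP pose, the force, the opening and the grip force at its end, in the units of the state.
- observe(): the state, without advancing time (a new reading comes with each control period).
- cams.get_image(name): name is "scene" or "top" or "wrist"; returns (picture, depth): 400x640x3 uint8, red, green, blue; 400x640 float32, m along the optical axis (not along the pixel's ray), 0 where there is no reading.
- cams.calibration(name): a dict with "vertical_fov" (degrees; the focal length in pixels is half the picture's height over the tangent of half this angle, whatever the lens; pixels are square), "cx", "cy" (the principal point, pixels), "view" (4x4, takes a point from world to camera coordinates); the wrist camera has in their place "tool_from_camera" (4x4, takes a point from camera to tool coordinates, whose origin is the TCP and whose axes are the flange's). Camera axes: x right, y up, looking along -z (the intrinsics and any distortion apply to the point x, -y, -z); pixel columns grow to the right and rows downward; lengths in m; the calibration is good to about 2 mm. A picture is of the moment at which its call begins: read the wrist's pose just before it. calibration takes no time and is no camera call.
- ticket.close_job(): hands the job in; it is judged then, once.
Trained networks look in the newest picture that a camera, given by its name, has taken for a name from the list of things; names that differ only in an ending like _2 or _b are one class to them, and where a whole thing is asked for, a point or a joint stands for the part that bears it (a point fixed in the world has none). Each returns a list of dicts, best first, with "p" (0 to 1); they miss things now and then, are a little off and sometimes report something else, mostly with a low value. They report only what shows in the picture. A call takes as long as a camera call.
- cams.spot_in(camera, query): "box" ([centre column, centre row, width, height] as shares, 0 to 1, of the picture: columns of its width, rows of its height, round what is visible of it).
- cams.outline_of(camera, query): "mask" (400x640 bool, what is visible of it) and "box" ([centre column, centre row, width, height] as shares, 0 to 1, of the picture: columns of its width, rows of its height, round what is visible of it).
- cams.mark_of(camera, query): "location" ([column, row] as shares, 0 to 1, of the picture: columns of its width, rows of its height: a listed point, or the origin of a listed thing).
The state is a dict: "time_s": time; "q": joint angles; "qvel": joint speeds; "joint_efforts": joint torques, N m; "position": TCP position; "tool_rot": TCP orientation; "ft_force": force on the tool from outside, world axes, zero at the start; "wrist_torque": the same for the moment, N m; "grip_width": finger opening in m; "gripper_force": force on a finger pad.
Only numpy, scipy, OpenCV 4.12 (cv2) and the standard library are available. Lean on these libraries where they do the work, as an engineer would, in place of code of your own. Each camera call takes 0.05 s, during which the arm holds its last target. There are 200 camera calls.

## Working session

There is one attempt and no reset: what is moved stays moved. The work goes in short steps, Python scripts to look and compute and a tool call to move; the robot and the scene stay as the last step left them, time stands still between calls to the robot, and variables do not carry over. Pictures are saved under pics/ and viewed, at most 10 in all, crops included, and the job is handed in when it is done.

Besides the shell and the picture viewer there is one more tool, called after "Request:" as name(argument=value, ...) on one line, values as JSON. move_arm: Moves the arm, as the interface text tells. Its arguments: {"type":"object","properties":{"jaw":{"type":"array","items":{"type":"number"}},"dp":{"type":"array","items":{"type":"array","items":{"type":"number"}}},"turn":{"type":"array","items":{"type":"array","items":{"type":"number"}}},"force":{"type":"number"}},"required":["jaw","dp","turn"]}

```bash
mkdir -p pics; ls
cat > h.py <<'E'
import numpy as np, cv2
from rig import observe, cams, ticket
def pix2w(name,u,v,z=None,depth=None,st=None):
    c=cams.calibration(name); f=200/np.tan(np.radians(c["vertical_fov"])/2)
    d=np.array([(u-c["cx"])/f,-(v-c["cy"])/f,-1.])
    if "view" in c: M=np.linalg.inv(np.array(c["view"]))
    else:
        T=np.eye(4);T[:3,:3]=st["tool_rot"];T[:3,3]=st["position"];M=T@np.array(c["tool_from_camera"])
    if depth is not None: return M[:3,:3]@(d*depth)+M[:3,3]
    r=M[:3,:3]@d; return M[:3,3]+r*(z-M[2,3])/r[2]
E
python3 - <<'E'
from h import *
s=observe();print({k:np.round(v,3).tolist() for k,v in s.items()})
for n in ["scene","top"]:
    im,d=cams.get_image(n);cv2.imwrite(f"pics/{n}0.png",im[:,:,::-1]);np.save(f"pics/{n}0.npy",d)
    c=cams.calibration(n);print(n,{k:(np.round(v,3).tolist() if not isinstance(v,str) else v) for k,v in c.items()})
    for q,z in [("wedge_nose",.001),("wedge_heel",.009),("wedge",0),("bare_foot_top",.041),("bare_foot_tip",.009),("scale",0),("weight",0),("offcut",0)]:
        for r in cams.mark_of(n,q)[:1]:
            u,v=r["location"];u*=640;v*=400
            print(n,q,round(r["p"],2),round(u),round(v),np.round(pix2w(n,u,v,z),4))
c=cams.calibration("wrist");print(c)
E
```

```text
pics
{'time_s': 0.0, 'q': [56.418, 21.84, 74.386, -0.0, 83.858, -12.337], 'qvel': [0.007, 0.058, -0.038, 0.084, -0.046, 0.002], 'joint_efforts': [0.0, -44.847, -23.128, -0.0, 0.005, 0.0], 'position': [0.199, 0.512, 0.231], 'tool_rot': [[-0.932, 0.362, -0.001], [0.362, 0.932, -0.001], [0.0, -0.001, -1.0]], 'ft_force': [0.704, -0.496, -0.583], 'wrist_torque': [-0.032, 0.034, 0.043], 'gripper_force': 0.0, 'grip_width': 0.086}
scene {'vertical_fov': 48.255, 'cx': 322.769, 'cy': 203.538, 'view': [[0.805, 0.593, 0.022, -0.407], [-0.346, 0.439, 0.829, 0.15], [0.483, -0.675, 0.558, -1.526], [0.0, 0.0, 0.0, 1.0]]}
scene wedge_nose 0.73 192 265 [ 0.3889 -0.3753  0.001 ]
scene wedge_heel 0.94 325 237 [ 0.5844 -0.0963  0.009 ]
scene wedge 0.85 337 231 [ 0.5875 -0.0469  0.    ]
scene bare_foot_top 0.75 367 248 [ 0.7144 -0.1027  0.041 ]
scene bare_foot_tip 0.94 350 215 [0.583  0.0238 0.009 ]
scene scale 0.88 343 193 [0.4951 0.1208 0.    ]
scene weight 0.56 293 219 [ 0.4602 -0.0802  0.    ]
scene offcut 0.78 365 249 [ 0.6894 -0.0671  0.    ]
top {'vertical_fov': 50.622, 'cx': 321.532, 'cy': 200.093
[... 238 characters left out ...]
wedge 0.83 327 185 [ 0.5878 -0.0455  0.    ]
top bare_foot_top 0.91 303 186 [0.5791 0.0313 0.041 ]
top bare_foot_tip 0.7 303 186 [0.5814 0.0327 0.009 ]
top weight 0.56 338 220 [ 0.4718 -0.0847  0.    ]
top offcut 0.64 335 155 [ 0.6874 -0.069   0.    ]
{'vertical_fov': 63.31121355998194, 'cx': 318.87275170822846, 'cy': 201.0039258740322, 'tool_from_camera': array([[ 2.31523062e-04,  9.54570311e-01,  2.97985685e-01,
         7.73023908e-02],
       [ 9.99999625e-01, -4.69641422e-04,  7.27493947e-04,
        -5.34601008e-05],
       [ 8.34390544e-04,  2.97985405e-01, -9.54570061e-01,
        -1.42663871e-01],
       [ 0.00000000e+00,  0.00000000e+00,  0.00000000e+00,
         1.00000000e+00]])}
```

View pics/top0.png

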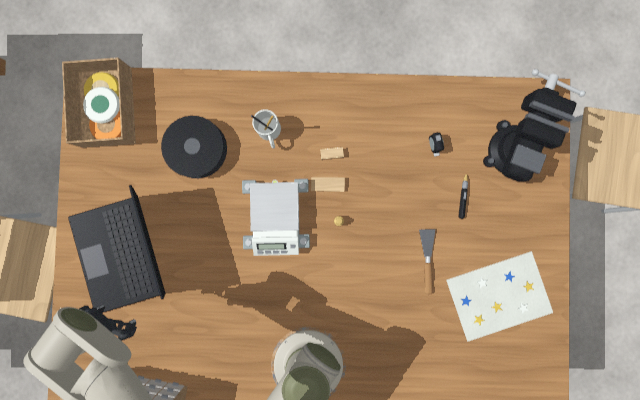

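View pics/scene0.png

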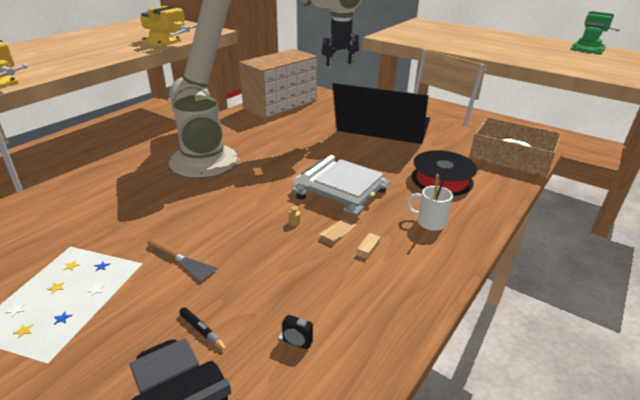

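The top view shows the scale at about (275,218). The bare corner is at (304,186), and the wedge lies from 313 to 348 at row 185 with its nose towards the scale. The offcut (332,153) and the weight (339,221) sit either side of it. I'll rise, turn the tool x axis to +y, and take a close look from above.

Request:
move_arm(jaw=[1,1,1,1,1,1,1,1,1,1], dp=[[0,0,-0.9],[0,0,-0.9],[0,0,-0.9],[0,0,-0.9],[0,0,-0.9],[0,0,-0.9],[0,0,-0.9],[0,0,-0.9],[0,0,-0.9],[0,0,-0.9]], turn=[[0,0,0.12],[0,0,0.12],[0,0,0.12],[0,0,0.12],[0,0,0.12],[0,0,0.12],[0,0,0.12],[0,0,0.12],[0,0,0.12],[0,0,0.12]])

```text
time_s: 1.73
position: [0.1993, 0.5126, 0.3218]
tool_rot: [[0.006, 1.0, -0.0], [1.0, -0.006, -0.0], [-0.0, -0.0, -1.0]]
ft_force: [-0.4, 1.1, -0.1]
grip_width: 0.0101
gripper_force: 0.0
```

Request:
move_arm(jaw=[1,1,1,1,1,1,1,1,1], dp=[[-2.8,2.1,0],[-2.8,2.1,0],[-2.8,2.1,0],[-2.8,2.1,0],[-2.8,2.1,0],[-2.8,2.1,0],[-2.8,2.1,0],[-2.8,2.1,0],[-2.8,2.1,0]], turn=[[0,0,0],[0,0,0],[0,0,0],[0,0,0],[0,0,0],[0,0,0],[0,0,0],[0,0,0],[0,0,0]])

```text
time_s: 2.48
position: [0.389, 0.2591, 0.3215]
tool_rot: [[-0.0, 1.0, 0.0], [1.0, 0.0, 0.0], [0.0, 0.0, -1.0]]
ft_force: [0.0, 0.2, 0.5]
grip_width: 0.01
gripper_force: 0.0
```

Request:
move_arm(jaw=[1,1,1,1,1,1,1,1,1,1,1], dp=[[-2.8,2.1,0],[-2.8,2.1,0.5],[-2.8,2.1,0.5],[-2.8,2.1,1],[-2.8,2.1,1],[-2.8,2.1,1],[-2.8,2.1,1],[-2.8,2.1,1],[-2.8,2.1,1],[0,0,0],[0,0,0]], turn=[[0,0,0],[0,0,0],[0,0,0],[0,0,0],[0,0,0],[0,0,0],[0,0,0],[0,0,0],[0,0,0],[0,0,0],[0,0,0]])

```text
time_s: 3.4
position: [0.5777, 0.0073, 0.2501]
tool_rot: [[0.002, 1.0, -0.002], [1.0, -0.002, 0.0], [0.0, -0.002, -1.0]]
ft_force: [-0.1, 0.1, -0.1]
grip_width: 0.0097
gripper_force: 0.0
```

```bash
cat > look.py <<'E'
import sys
from h import *
s=observe();im,d=cams.get_image("wrist");cv2.imwrite(f"pics/{sys.argv[1]}.png",im[:,:,::-1]);np.save(f"pics/{sys.argv[1]}.npy",d)
print(np.round(s["position"],4),np.round(s["tool_rot"],3).tolist(),s["ft_force"],s["time_s"])
for q,z in [("wedge_nose",.001),("wedge_heel",.009),("wedge",0),("bare_foot_top",.041),("bare_foot_tip",.009),("foot_front_right",0),("weight",0),("offcut",0)]:
    for r in cams.mark_of("wrist",q)[:1]:
        u,v=r["location"];u*=640;v*=400
        print(q,round(r["p"],2),round(u),round(v),np.round(pix2w("wrist",u,v,z,st=s),4))
for q in ("wedge","offcut"):
    m=cams.outline_of("wrist",q)[0]; vs,us=np.nonzero(m["mask"]); 
    P=np.array([pix2w("wrist",u,v,depth=d[v,u],st=s) for u,v in zip(us,vs) if d[v,u]>0])
    (c,wh,a)=cv2.minAreaRect(P[:,:2].astype(np.float32)*1000)
    print(q,m["p"],c,wh,a,"zpct",np.percentile(P[:,2],[2,50,98]).round(4)); print(cv2.boxPoints((c,wh,a)).round(1).tolist())
E
python3 look.py w1
```

```text
[0.5777 0.0073 0.2501] [[0.002, 1.0, -0.002], [1.0, -0.002, 0.0], [0.0, -0.002, -1.0]] [-0.09850367  0.13201321 -0.14336146] 3.4
wedge_nose 0.7 331 167 [0.5904 0.0051 0.001 ]
wedge_heel 0.8 332 247 [ 0.5923 -0.0988  0.009 ]
wedge 0.86 330 206 [ 0.5903 -0.0457  0.    ]
bare_foot_top 0.83 324 143 [0.582  0.0392 0.041 ]
bare_foot_tip 0.75 324 142 [0.5815 0.0363 0.009 ]
foot_front_right 0.68 321 141 [0.5786 0.0368 0.    ]
weight 0.88 239 235 [ 0.4712 -0.0855  0.    ]
offcut 0.18 239 236 [ 0.4711 -0.0878  0.    ]Traceback (most recent call last):
  File "look.py", line 11, in <module>
    P=np.array([pix2w("wrist",u,v,depth=d[v,u],st=s) for u,v in zip(us,vs) if d[v,u]>0])
                ~~~~~^^^^^^^^^^^^^^^^^^^^^^^^^^^^^^^
  File "h.py", line 4, in pix2w
    c=cams.calibration(name); f=200/np.tan(np.radians(c["vertical_fov"])/2)
ValueError: time passes only in moves, steps and waits
```

View pics/w1.png

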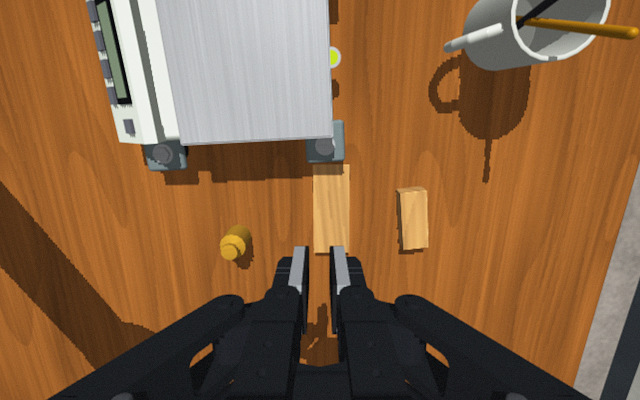

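The wrist view shows the bolt head at about (324,147). The wedge runs from its nose at (331,166) to its heel at (332,253), slightly to the rear of the foot line. The script failed because it called the calibration in a loop; I'll cache it and refine with depth.

```bash
sed -i 's/^def pix2w/C={n:cams.calibration(n) for n in ("scene","top","wrist")}\ndef pix2w/; s/c=cams.calibration(name); f/c=C[name]; f/' h.py
python3 - <<'E'
from h import *
s=observe();im,d=cams.get_image("wrist")
def poly(mask,zr,name):
    vs,us=np.nonzero(mask&(d>0))
    P=np.array([pix2w("wrist",u,v,depth=d[v,u],st=s) for u,v in zip(us,vs)])
    k=(P[:,2]>zr[0])&(P[:,2]<zr[1]);P=P[k]
    r=cv2.minAreaRect(P[:,:2].astype(np.float32)*1000)
    print(name,len(P),"zmed",np.median(P[:,2]).round(4),[np.round(x,1) for x in r],cv2.boxPoints(r).round(1).tolist())
for q in ("wedge","offcut","weight"):
    o=cams.outline_of("wrist",q)
    if o: print(o[0]["p"]);poly(o[0]["mask"],(-.01,.06),q)
m=np.zeros((400,640),bool);m[115:170,295:355]=1
poly(m,(.028,.0365),"lug");poly(m,(.037,.044),"bolt")
vs=[145,150];print("bench z",pix2w("wrist",380,250,depth=d[250,380],st=s))
for v in (170,190,210,230,245,250): print(v,pix2w("wrist",331,v,depth=d[v,331],st=s).round(4))
E
```

```text
0.62
wedge 2993 zmed 0.0097 [array([590.8, -47.9]), array([110.8,  44.5]), np.float64(89.9)] [[568.4000244140625, -103.19999694824219], [612.9000244140625, -103.30000305175781], [613.0999755859375, 7.5], [568.5999755859375, 7.599999904632568]]
0.78
offcut 1776 zmed 0.0218 [array([695.4, -57.5]), array([40.1, 75. ]), np.float64(7.6)] [[670.5, -22.899999618530273], [680.4000244140625, -97.30000305175781], [720.2000122070312, -92.0], [710.2999877929688, -17.700000762939453]]
0.7
weight 821 zmed 0.0351 [array([463., -97.]), array([57.1, 35.1]), np.float64(64.3)] [[434.79998779296875, -115.0999984741211], [466.3999938964844, -130.3000030517578], [491.20001220703125, -78.9000015258789], [459.6000061035156, -63.599998474121094]]
lug 938 zmed 0.0319 [array([581.7,  42.2]), array([43.9, 53.4]), np.float64(2.7)] [[558.5999755859375, 67.80000305175781], [561.0999755859375, 14.5], [604.9000244140625, 16.600000381469727], [602.4000244140625, 69.9000015258789]]
bolt 178 zmed 0.0392 [array([582. ,  35.9]), array([15.4, 16.4]), np.float64(88.9)] [[573.7000122070312, 28.299999237060547], [590.0999755859375, 28.0], [590.4000244140625, 43.400001525878906], [574.0, 43.70000076293945]]
bench z [ 0.65781874 -0.10703495 -0.00069425]
170 [0.5907 0.0028 0.0033]
190 [ 0.5909 -0.0217  0.0067]
210 [ 0.5911 -0.0466  0.0106]
230 [ 0.5913 -0.072   0.0142]
245 [ 0.5914 -0.0912  0.0176]
250 [0.5818 0.0194 0.2583]
```

Request:
move_arm(jaw=[0,0,0,0,0,0,0,0,0,0,0], dp=[[-1.05,1.1,3.3],[-1.05,1.1,3.3],[-1.05,1.1,3.3],[-1.05,1.1,3.3],[-1.05,1.1,3.3],[-1.0,1.1,3.3],[0,0,1.5],[0,0,1.5],[0,0,1.2],[0,0,0],[0,0,0]], turn=[[0,0,0],[0,0,0],[0,0,0],[0,0,0],[0,0,0],[0,0,0],[0,0,0],[0,0,0],[0,0,0],[0,0,0],[0,0,0]])

```text
time_s: 5.02
position: [0.6433, -0.0538, 0.0114]
tool_rot: [[-0.0, 1.0, -0.0], [1.0, 0.0, 0.0], [0.0, -0.0, -1.0]]
ft_force: [-0.2, 0.0, 0.7]
grip_width: 0.0001
gripper_force: 0.0
```

Request:
move_arm(jaw=[0,0,0,0,0,0,0,0,0,0], dp=[[0,-0.3,0],[0,-0.3,0],[0,-0.3,0],[0,-0.3,0],[0,-0.3,0],[0,-0.3,0],[0,-0.2,0],[0,-0.1,0],[0,0,0],[0,0,0]], turn=[[0,0,0],[0,0,0],[0,0,0],[0,0,0],[0,0,0],[0,0,0],[0,0,0],[0,0,0],[0,0,0],[0,0,0]])

```text
time_s: 5.85
position: [0.6223, -0.0539, 0.0114]
tool_rot: [[0.0, 1.0, 0.0], [1.0, -0.0, -0.0], [-0.0, 0.0, -1.0]]
ft_force: [0.4, 0.3, 0.3]
grip_width: 0.0
gripper_force: 0.0
```

```bash
python3 look.py w2
```

```text
[ 0.6223 -0.0539  0.0114] [[0.0, 1.0, 0.0], [1.0, -0.0, -0.0], [-0.0, 0.0, -1.0]] [0.37560268 0.31967744 0.33802256] 5.85
wedge_nose 0.7 252 133 [0.5905 0.0079 0.001 ]
wedge 0.71 257 238 [ 0.5897 -0.0458  0.    ]
bare_foot_top 0.83 202 56 [0.5839 0.0361 0.041 ]
bare_foot_tip 0.8 227 65 [0.5834 0.0362 0.009 ]
weight 0.94 47 302 [ 0.471  -0.0844  0.    ]
offcut 0.95 455 257 [ 0.6927 -0.0562  0.    ]
wedge 0.65 (588.7986450195312, -46.97358703613281) (110.67442321777344, 49.54584884643555) 89.14533996582031 zpct [0.002  0.0074 0.0139]
[[563.2000122070312, -101.9000015258789], [612.7000122070312, -102.69999694824219], [614.4000244140625, 8.0], [564.9000244140625, 8.699999809265137]]
offcut 0.68 (695.23291015625, -63.65957260131836) (54.18120193481445, 93.83348846435547) 23.33980941772461 zpct [0.0029 0.0218 0.0231]
[[651.7999877929688, -31.299999237060547], [688.9000244140625, -117.5], [738.7000122070312, -96.0], [701.5, -9.800000190734863]]
```

View pics/w2.png

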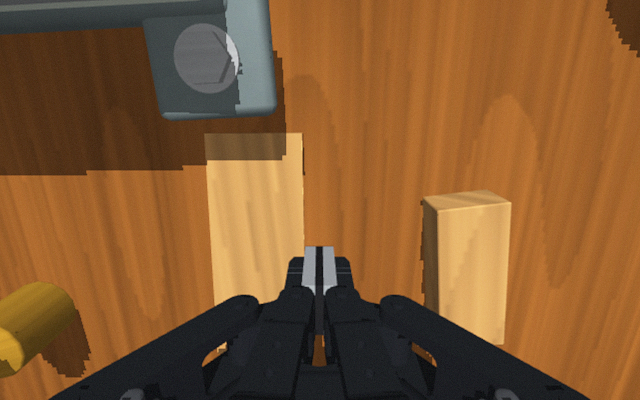

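This view shows the fingertips still clear of the wedge's right edge, which is at column 302. The tips are about 16 mm across when shut and a little too high. I'll back off, go down 7 mm, then nudge.

Request:
move_arm(jaw=[0,0,0,0,0,0,0,0,0,0,0], dp=[[0,0.4,0],[0,0,0],[0,0,0.4],[0,0,0.35],[0,0,0],[0,-0.3,0],[0,-0.3,0],[0,-0.3,0],[0,-0.2,0],[0,-0.15,0],[0,0,0]], turn=[[0,0,0],[0,0,0],[0,0,0],[0,0,0],[0,0,0],[0,0,0],[0,0,0],[0,0,0],[0,0,0],[0,0,0],[0,0,0]])

```text
time_s: 7.32
position: [0.6135, -0.0539, 0.0039]
tool_rot: [[0.0, 1.0, -0.0], [1.0, -0.0, 0.0], [0.0, -0.0, -1.0]]
ft_force: [-0.1, 0.5, -0.4]
grip_width: -0.0001
gripper_force: 0.0
```

```bash
python3 look.py w3
```

```text
[ 0.6135 -0.0539  0.0039] [[0.0, 1.0, -0.0], [1.0, -0.0, 0.0], [0.0, -0.0, -1.0]] [-0.08301941  0.45403035 -0.43733943] 7.3167
wedge_nose 0.77 247 136 [0.5808 0.0075 0.001 ]
wedge 0.79 247 243 [ 0.5772 -0.045   0.    ]
bare_foot_tip 0.87 243 62 [0.5827 0.0368 0.009 ]
weight 0.72 55 312 [ 0.4719 -0.0854  0.    ]
offcut 0.68 476 266 [ 0.6917 -0.0574  0.    ]
wedge 0.72 (451.22625732421875, -102.12889099121094) (86.2170639038086, 35.662628173828125) 43.44382095336914 zpct [0.0015 0.0227 0.0367]
[[407.70001220703125, -118.80000305175781], [432.20001220703125, -144.6999969482422], [494.79998779296875, -85.4000015258789], [470.29998779296875, -59.5]]
offcut 0.69 (694.0479125976562, -68.85855102539062) (62.98429870605469, 97.97941589355469) 7.195870876312256 zpct [0.0025 0.0217 0.023 ]
[[656.7000122070312, -24.200000762939453], [668.9000244140625, -121.4000015258789], [731.4000244140625, -113.5], [719.2000122070312, -16.299999237060547]]
```

View pics/w3.png

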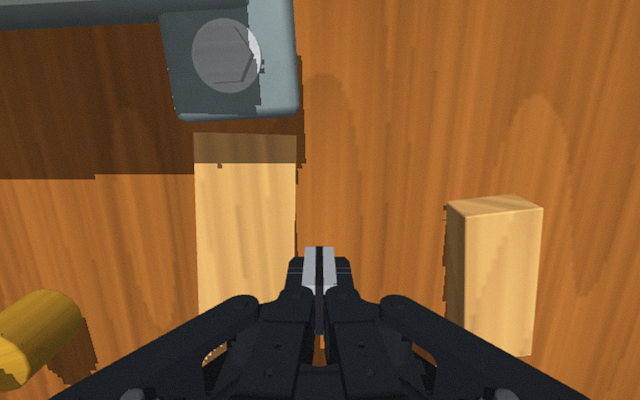

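The nose is now centred on the bare foot, at x of about 0.581 to 0.583. Next I go behind the heel, jaws slightly open for two-point contact.

Request:
move_arm(jaw=[0,0,0,1.5,1.5,1.5,1.5,1.5,1.5,1.5,1.5], dp=[[0,1.2,0],[0,0,-2],[0,0,-2],[-2.7,-1,0],[-2.7,-1.6,0],[-2.6,-1.6,0],[0,0,1],[0,0,1.5],[0,0,1.2],[0,0,0],[0,0,0]], turn=[[0,0,0],[0,0,0],[0,0,0],[0,0,0],[0,0,0],[0,0,0],[0,0,0],[0,0,0],[0,0,0],[0,0,0],[0,0,0]])

```text
time_s: 8.78
position: [0.5837, -0.1336, 0.0065]
tool_rot: [[-0.0, 1.0, -0.001], [1.0, 0.0, 0.001], [0.001, -0.001, -1.0]]
ft_force: [0.4, -0.2, -0.5]
grip_width: 0.015
gripper_force: 0.0
```

```bash
python3 look.py w4
```

```text
[ 0.5837 -0.1336  0.0065] [[-0.0, 1.0, -0.001], [1.0, 0.0, 0.001], [0.001, -0.001, -1.0]] [ 0.43347235 -0.1877955  -0.47358309] 8.7833
wedge_heel 0.58 306 202 [ 0.5768 -0.1013  0.009 ]
wedge 0.81 307 71 [ 0.5775 -0.0453  0.    ]
weight 0.92 81 163 [ 0.4718 -0.0853  0.    ]
wedge 0.6 (578.1957397460938, -60.61598205566406) (82.6263198852539, 46.91886520385742) 88.38997650146484 zpct [0.0061 0.0118 0.0181]
[[553.5999755859375, -101.30000305175781], [600.5, -102.5999984741211], [602.7999877929688, -20.0], [555.9000244140625, -18.700000762939453]]
offcut 0.63 (691.32861328125, -67.22237396240234) (46.903038024902344, 95.53005981445312) 29.156322479248047 zpct [0.0024 0.0215 0.0231]
[[647.5999755859375, -36.900001525878906], [694.0999755859375, -120.4000015258789], [735.0999755859375, -97.5], [688.5, -14.100000381469727]]
```

View pics/w4.png

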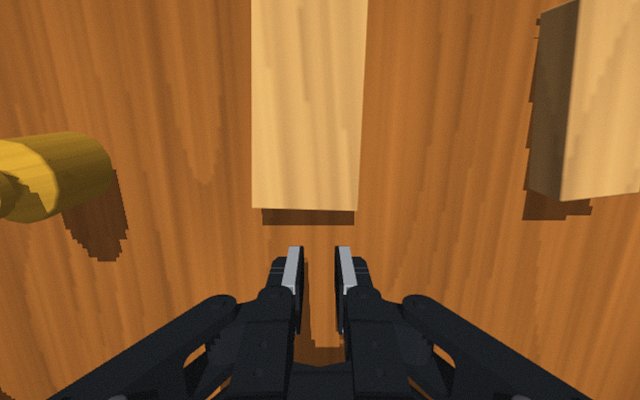

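The heel edge spans columns 252–358 at row 210, about 20 mm ahead of the fingertips, with its centre at x of about 0.578. I'll shift 4 mm to that line and push, stopping short of foot contact.

Request:
move_arm(jaw=[1.5,1.5,1.5,1.5,1.5,1.5,1.5,1.5,1.5,1.5,1.5,1.5], dp=[[0.5,-0.4,0],[0.7,0,0],[0.5,0,0],[0.5,0,0],[0.7,0,0],[0.7,0,0],[0.7,0,0],[0.7,0,0],[0.7,0,0],[0.7,0,0],[0.5,0,0],[0,0,0]], turn=[[0,0,0],[0,0,0],[0,0,0],[0,0,0],[0,0,0],[0,0,0],[0,0,0],[0,0,0],[0,0,0],[0,0,0],[0,0,0],[0,0,0]])

```text
time_s: 10.33
position: [0.5797, -0.0638, 0.0068]
tool_rot: [[-0.001, 1.0, -0.0], [1.0, 0.001, 0.0], [0.0, -0.0, -1.0]]
ft_force: [0.2, 0.6, -0.8]
grip_width: 0.0153
gripper_force: 0.0
```

```bash
python3 look.py w5
```

```text
[ 0.5797 -0.0638  0.0068] [[-0.001, 1.0, -0.0], [1.0, 0.001, 0.0], [0.0, -0.0, -1.0]] [ 0.23854253  0.58684583 -0.76505339] 10.3333
wedge_heel 0.84 315 242 [ 0.5768 -0.0516  0.009 ]
wedge 0.57 313 120 [0.5761 0.0042 0.    ]
bare_foot_top 0.59 332 19 [0.5827 0.0359 0.041 ]
bare_foot_tip 0.64 329 38 [0.5827 0.0359 0.009 ]
weight 0.84 117 297 [ 0.4714 -0.0875  0.    ]
offcut 0.97 546 244 [ 0.6929 -0.0566  0.    ]
wedge 0.63 (575.7332763671875, -5.1652374267578125) (49.41975402832031, 112.9598617553711) 1.742675542831421 zpct [0.0055 0.0126 0.0181]
[[549.2999877929688, 50.5], [552.7999877929688, -62.400001525878906], [602.0999755859375, -60.900001525878906], [598.7000122070312, 52.0]]
offcut 0.8 (702.0841064453125, -56.949615478515625) (53.60816955566406, 76.42205810546875) 7.508230686187744 zpct [0.0024 0.0215 0.023 ]
[[670.5, -22.600000381469727], [680.5, -98.30000305175781], [733.7000122070312, -91.30000305175781], [723.7000122070312, -15.600000381469727]]
```

View pics/w5.png

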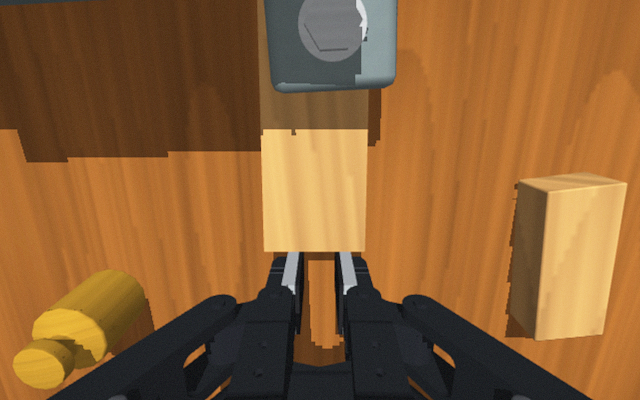

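The wedge is travelling straight, about 6 mm off the bolt line and 26 mm short of contact. I'll push on with a slight sideways component.

Request:
move_arm(jaw=[1.5,1.5,1.5,1.5,1.5,1.5,1.5,1.5], dp=[[0.4,0.08,0],[0.4,0.08,0],[0.4,0.08,0],[0.4,0.08,0],[0.4,0.08,0],[0.2,0,0],[0.1,0,0],[0,0,0]], turn=[[0,0,0],[0,0,0],[0,0,0],[0,0,0],[0,0,0],[0,0,0],[0,0,0],[0,0,0]])

```text
time_s: 11.55
position: [0.5838, -0.0416, 0.0068]
tool_rot: [[-0.0, 1.0, -0.0], [1.0, 0.0, 0.0], [0.0, -0.0, -1.0]]
ft_force: [-0.4, 0.2, -0.2]
grip_width: 0.0153
gripper_force: 0.0
```

Request:
move_arm(jaw=[1.5,1.5,1.5,1.5,1.5,1.5], dp=[[0.1,0,0],[0.1,0,0],[0.1,0,0],[0.1,0,0],[0,0,0],[0,0,0]], turn=[[0,0,0],[0,0,0],[0,0,0],[0,0,0],[0,0,0],[0,0,0]])

```text
time_s: 12.05
position: [0.5838, -0.0378, 0.0068]
tool_rot: [[-0.0, 1.0, -0.0], [1.0, 0.0, 0.0], [0.0, -0.0, -1.0]]
ft_force: [-0.2, -0.2, 0.2]
grip_width: 0.0146
gripper_force: 0.0
```

Request:
move_arm(jaw=[1.5,1.5,1.5,1.5,1.5], dp=[[0.1,0,0],[0.1,0,0],[0.1,0,0],[0,0,0],[0,0,0]], turn=[[0,0,0],[0,0,0],[0,0,0],[0,0,0],[0,0,0]])

```text
time_s: 12.47
position: [0.5838, -0.0348, 0.0068]
tool_rot: [[-0.0, 1.0, 0.0], [1.0, 0.0, 0.0], [0.0, 0.0, -1.0]]
ft_force: [-0.2, -0.1, 0.4]
grip_width: 0.015
gripper_force: 0.3
```

```bash
python3 look.py w6
```

```text
[ 0.5838 -0.0348  0.0068] [[-0.0, 1.0, 0.0], [1.0, 0.0, 0.0], [0.0, 0.0, -1.0]] [-0.24792519 -0.12496608  0.35109879] 12.4667
wedge_heel 0.65 314 244 [ 0.5808 -0.0234  0.009 ]
bare_foot_top 0.79 320 113 [0.5834 0.0377 0.041 ]
bare_foot_tip 0.96 323 114 [0.5845 0.036  0.009 ]
offcut 0.74 527 294 [ 0.693  -0.0563  0.    ]
wedge 0.66 (581.0025024414062, 27.719953536987305) (48.050052642822266, 103.59221649169922) 0.5113486647605896 zpct [0.0034 0.0152 0.0184]
[[556.5, 79.30000305175781], [557.4000244140625, -24.299999237060547], [605.5, -23.899999618530273], [604.5999755859375, 79.69999694824219]]
offcut 0.74 (701.8347778320312, -56.94972229003906) (67.5273666381836, 133.6613311767578) 35.552268981933594 zpct [0.0018 0.0216 0.023 ]
[[635.5, -22.200000762939453], [713.2000122070312, -131.0], [768.2000122070312, -91.69999694824219], [690.4000244140625, 17.100000381469727]]
```

Request:
move_arm(jaw=[1.5,1.5,1.5,1.5], dp=[[0.1,0,0],[0.1,0,0],[0,0,0],[0,0,0]], turn=[[0,0,0],[0,0,0],[0,0,0],[0,0,0]])

```text
time_s: 13.35
position: [0.5838, -0.0329, 0.0068]
tool_rot: [[-0.0, 1.0, 0.0], [1.0, 0.0, -0.0], [-0.0, 0.0, -1.0]]
ft_force: [0.7, -1.7, -0.2]
grip_width: 0.0156
gripper_force: 0.9
```

Request:
move_arm(jaw=[1.5,1.5,1.5,1.5], dp=[[0.1,0,0],[0.1,0,0],[0,0,0],[0,0,0]], turn=[[0,0,0],[0,0,0],[0,0,0],[0,0,0]])

```text
time_s: 13.68
position: [0.5838, -0.0309, 0.0069]
tool_rot: [[-0.0, 1.0, 0.0], [1.0, 0.0, -0.0], [-0.0, 0.0, -1.0]]
ft_force: [-0.2, -2.9, -0.3]
grip_width: 0.015
gripper_force: 1.5
```

Contact; the push is stiffening. I'll go on in small steps.

Request:
move_arm(jaw=[1.5,1.5,1.5,1.5], dp=[[0.1,0,0],[0.1,0,0],[0,0,0],[0,0,0]], turn=[[0,0,0],[0,0,0],[0,0,0],[0,0,0]])

```text
time_s: 14.02
position: [0.5838, -0.0289, 0.0068]
tool_rot: [[0.0, 1.0, 0.0], [1.0, -0.0, -0.0], [-0.0, 0.0, -1.0]]
ft_force: [0.1, -4.0, 0.3]
grip_width: 0.0149
gripper_force: 2.0
```

Request:
move_arm(jaw=[1.5,1.5,1.5,1.5], dp=[[0.1,0,0],[0.1,0,0],[0,0,0],[0,0,0]], turn=[[0,0,0],[0,0,0],[0,0,0],[0,0,0]])

```text
time_s: 14.35
position: [0.5838, -0.027, 0.0068]
tool_rot: [[-0.0, 1.0, 0.0], [1.0, 0.0, -0.0], [-0.0, 0.0, -1.0]]
ft_force: [0.4, -6.0, -0.6]
grip_width: 0.0148
gripper_force: 2.4
```

Request:
move_arm(jaw=[1.5,1.5,1.5,1.5], dp=[[0.1,0,0],[0.1,0,0],[0,0,0],[0,0,0]], turn=[[0,0,0],[0,0,0],[0,0,0],[0,0,0]])

```text
time_s: 14.68
position: [0.5839, -0.0252, 0.0068]
tool_rot: [[0.0, 1.0, 0.0], [1.0, -0.0, -0.001], [-0.001, 0.0, -1.0]]
ft_force: [-0.4, -6.0, -1.9]
grip_width: 0.0152
gripper_force: 2.9
```

```bash
python3 look.py w7
```

```text
[ 0.5839 -0.0252  0.0068] [[0.0, 1.0, 0.0], [1.0, -0.0, -0.001], [-0.001, 0.0, -1.0]] [-0.39439566 -6.03421187 -1.94038065] 14.6833
wedge_heel 0.9 314 242 [ 0.5808 -0.013   0.009 ]
bare_foot_top 0.7 318 144 [0.5828 0.0373 0.041 ]
bare_foot_tip 0.6 318 134 [0.5824 0.0373 0.009 ]
weight 0.63 122 353 [ 0.4711 -0.086   0.    ]
offcut 0.9 521 310 [ 0.692  -0.0569  0.    ]
wedge 0.76 (579.0189819335938, 32.780277252197266) (51.92154312133789, 113.38532257080078) 0.3840567469596863 zpct [0.0027 0.0157 0.0187]
[[552.7000122070312, 89.30000305175781], [553.4000244140625, -24.100000381469727], [605.4000244140625, -23.700000762939453], [604.5999755859375, 89.5999984741211]]
offcut 0.81 (692.0636596679688, -47.27818298339844) (52.821327209472656, 127.08088684082031) 37.00485610961914 zpct [0.0022 0.0215 0.0229]
[[632.7000122070312, -12.399999618530273], [709.2000122070312, -113.9000015258789], [751.4000244140625, -82.0999984741211], [674.9000244140625, 19.399999618530273]]
```

Request:
move_arm(jaw=[1.5,1.5,1.5,1.5], dp=[[0.08,0,0],[0.07,0,0],[0,0,0],[0,0,0]], turn=[[0,0,0],[0,0,0],[0,0,0],[0,0,0]])

```text
time_s: 15.57
position: [0.5839, -0.024, 0.0069]
tool_rot: [[-0.0, 1.0, 0.0], [1.0, 0.0, -0.001], [-0.001, 0.0, -1.0]]
ft_force: [0.7, -6.9, -1.7]
grip_width: 0.0147
gripper_force: 3.7
```

The push is at 6.9 N, about 10 mm past first contact, so the wedge is snug. I'll back off and rise, then check housing clearance before pressing.

Request:
move_arm(jaw=[1.5,1.5,1.5,0,0,0,0,0], dp=[[-0.5,0,0],[-1.5,0,0],[0,0,-3],[0,0,-3.5],[0,0,-3.5],[0,0,-3.0],[0,0,0],[0,0,0]], turn=[[0,0,0],[0,0,0],[0,0,0],[0,0,0],[0,0,0],[0,0,0],[0,0,0],[0,0,0]])

```text
time_s: 16.23
position: [0.5841, -0.043, 0.1382]
tool_rot: [[-0.0, 1.0, 0.003], [1.0, 0.0, 0.0], [0.0, 0.003, -1.0]]
ft_force: [-0.6, 0.4, 0.1]
grip_width: -0.0003
gripper_force: 0.0
```

```bash
python3 look.py w8
python3 - <<'E'
from h import *
s=observe();d=np.load("pics/w8.npy")
for v in range(20,250,12): print(v,pix2w("wrist",310,v,depth=d[v,310],st=s).round(3), end=" ")
E
```

```text
[ 0.5841 -0.043   0.1382] [[-0.0, 1.0, 0.003], [1.0, 0.0, 0.0], [0.0, 0.003, -1.0]] [-0.59359621  0.38863598  0.07914366] 16.2333
wedge_heel 0.75 317 157 [ 0.5814 -0.0127  0.009 ]
wedge 0.18 104 105 [0.4052 0.0292 0.    ]
bare_foot_top 0.84 317 95 [0.5822 0.0364 0.041 ]
bare_foot_tip 0.59 320 100 [0.5839 0.0334 0.009 ]
foot_front_right 0.77 100 108 [0.4008 0.0266 0.    ]
weight 0.82 196 233 [ 0.4682 -0.0859  0.    ]
offcut 0.92 436 203 [ 0.6899 -0.0564  0.    ]
wedge 0.97 (579.5219116210938, 39.73752212524414) (47.14482879638672, 112.78428649902344) 1.4219187498092651 zpct [0.0021 0.0154 0.0186]
[[554.5999755859375, 95.5], [557.4000244140625, -17.200000762939453], [604.5, -16.100000381469727], [601.7000122070312, 96.69999694824219]]
offcut 0.77 (693.6876831054688, -57.86177062988281) (36.3488655090332, 75.08231353759766) 7.0477375984191895 zpct [0.0029 0.0217 0.0232]
[[671.0, -22.799999237060547], [680.2999877929688, -97.30000305175781], [716.2999877929688, -92.9000015258789], [707.0999755859375, -18.399999618530273]]
20 [0.577 0.077 0.068] 32 [0.577 0.071 0.068] 44 [0.577 0.065 0.067] 56 [0.577 0.058 0.068] 68 [0.577 0.051 0.069] 80 [0.576 0.046 0.031] 92 [0.576 0.038 0.039] 104 [0.576 0.03  0.039] 116 [0.576 0.022 0.033] 128 [0.575 0.011 0.012] 140 [0.575 0.002 0.014] 152 [ 0.575 -0.008  0.016] 164 [ 0.575 -0.021 -0.002] 176 [ 0.575 -0.032 -0.002] 188 [ 0.575 -0.043 -0.002] 200 [ 0.574 -0.054 -0.001] 212 [ 0.574 -0.065 -0.001] 224 [ 0.574 -0.077 -0.001] 236 [ 0.574 -0.089 -0.001] 248 [ 0.579 -0.032  0.143]
```

View pics/w8.png

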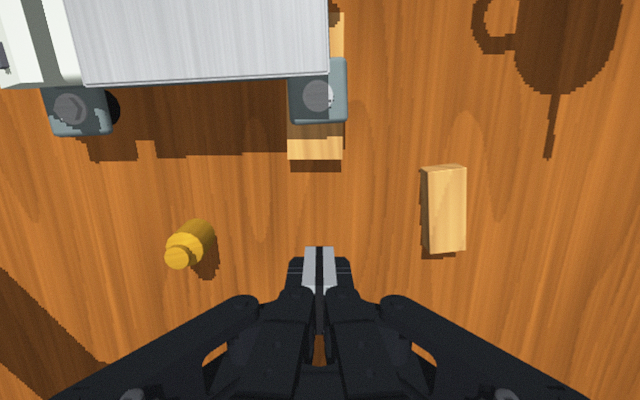

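The wedge sits under the lug with its heel showing at (315,157). The weight and offcut haven't moved. The pan edge is at y of about 0.050, so I'll press on the outer part of the bolt head, at y of about 0.030.

Request:
move_arm(jaw=[0,0,0,0,0,0,0,0,0], dp=[[2.4,-0.1,0],[2.4,0,0],[2.5,0,0],[0,0,2.5],[0,0,2.5],[0,0,2.5],[0,0,1.5],[0,0,0],[0,0,0]], turn=[[0,0,0],[0,0,0],[0,0,0],[0,0,0],[0,0,0],[0,0,0],[0,0,0],[0,0,0],[0,0,0]])

```text
time_s: 17.53
position: [0.5827, 0.0296, 0.0467]
tool_rot: [[0.0, 1.0, -0.001], [1.0, -0.0, 0.0], [0.0, -0.001, -1.0]]
ft_force: [0.4, -0.7, 0.4]
grip_width: -0.0003
gripper_force: 0.0
```

Request:
move_arm(jaw=[0,0,0,0,0,0], dp=[[0,0,0.1],[0,0,0.1],[0,0,0.1],[0,0,0.1],[0,0,0],[0,0,0]], turn=[[0,0,0],[0,0,0],[0,0,0],[0,0,0],[0,0,0],[0,0,0]])

```text
time_s: 18.03
position: [0.5828, 0.0296, 0.043]
tool_rot: [[-0.0, 1.0, 0.0], [1.0, 0.0, -0.0], [-0.0, 0.0, -1.0]]
ft_force: [-0.6, -0.2, 0.2]
grip_width: 0.0001
gripper_force: 0.0
```

Request:
move_arm(jaw=[0,0,0,0,0], dp=[[0,0,0.05],[0,0,0.05],[0,0,0.05],[0,0,0],[0,0,0]], turn=[[0,0,0],[0,0,0],[0,0,0],[0,0,0],[0,0,0]])

```text
time_s: 18.45
position: [0.5828, 0.0296, 0.0413]
tool_rot: [[0.0, 1.0, -0.0], [1.0, -0.0, 0.0], [0.0, -0.0, -1.0]]
ft_force: [0.3, -0.1, -0.1]
grip_width: 0.0002
gripper_force: 0.0
```

Request:
move_arm(jaw=[0,0,0,0], dp=[[0,0,0.05],[0,0,0],[0,0,0],[0,0,0]], turn=[[0,0,0],[0,0,0],[0,0,0],[0,0,0]])

```text
time_s: 18.78
position: [0.5828, 0.0296, 0.0408]
tool_rot: [[0.0, 1.0, 0.0], [1.0, -0.0, -0.0], [-0.0, 0.0, -1.0]]
ft_force: [0.1, -0.3, -0.4]
grip_width: 0.0002
gripper_force: 0.0
```

Request:
move_arm(jaw=[0,0,0,0], dp=[[0,0,0.05],[0,0,0],[0,0,0],[0,0,0]], turn=[[0,0,0],[0,0,0],[0,0,0],[0,0,0]])

```text
time_s: 19.12
position: [0.5828, 0.0296, 0.0404]
tool_rot: [[-0.0, 1.0, 0.0], [1.0, 0.0, -0.0], [-0.0, 0.0, -1.0]]
ft_force: [0.5, 0.6, 1.5]
grip_width: -0.0004
gripper_force: 0.7
```

Request:
move_arm(jaw=[0,0,0,0], dp=[[0,0,0.05],[0,0,0],[0,0,0],[0,0,0]], turn=[[0,0,0],[0,0,0],[0,0,0],[0,0,0]])

```text
time_s: 19.45
position: [0.5829, 0.0296, 0.0403]
tool_rot: [[-0.0, 1.0, 0.001], [1.0, 0.0, -0.0], [-0.0, 0.001, -1.0]]
ft_force: [-0.9, -1.1, 4.8]
grip_width: 0.0002
gripper_force: 2.6
```

Request:
move_arm(jaw=[0,0,0,0], dp=[[0,0,0.05],[0,0,0],[0,0,0],[0,0,0]], turn=[[0,0,0],[0,0,0],[0,0,0],[0,0,0]])

```text
time_s: 19.78
position: [0.5829, 0.0296, 0.0402]
tool_rot: [[-0.0, 1.0, 0.001], [1.0, 0.0, -0.0], [-0.0, 0.001, -1.0]]
ft_force: [-2.5, -0.9, 8.8]
grip_width: 0.0
gripper_force: 4.3
```

Request:
move_arm(jaw=[0,0,0,0,0,0], dp=[[0,0,0.05],[0,0,0.04],[0,0,0],[0,0,0],[0,0,0],[0,0,0]], turn=[[0,0,0],[0,0,0],[0,0,0],[0,0,0],[0,0,0],[0,0,0]])

```text
time_s: 20.28
position: [0.583, 0.0296, 0.04]
tool_rot: [[-0.0, 1.0, 0.001], [1.0, 0.0, -0.0], [-0.0, 0.001, -1.0]]
ft_force: [-5.5, -0.2, 14.7]
grip_width: 0.0001
gripper_force: 7.4
```

It holds 14.7 N with about 0.4 mm of give, so the corner is firm. I'll take the hand away.

Request:
move_arm(jaw=[0,0,0,0,0,0,0,0,0,0,0], dp=[[0,0,-0.2],[0,0,-0.5],[0,0,-2],[0,0,-3],[0,0,-3],[-2,0,-3],[-2,0,-3],[-2,0,-3],[-2,0,0],[0,0,0],[0,0,0]], turn=[[0,0,0],[0,0,0],[0,0,0],[0,0,0],[0,0,0],[0,0,0],[0,0,0],[0,0,0],[0,0,0],[0,0,0],[0,0,0]])

```text
time_s: 21.2
position: [0.5825, -0.0509, 0.2152]
tool_rot: [[0.002, 1.0, -0.001], [1.0, -0.002, 0.0], [0.0, -0.001, -1.0]]
ft_force: [-0.7, -0.4, -0.3]
grip_width: -0.0002
gripper_force: 0.0
```

```bash
python3 look.py w9
```

```text
[ 0.5825 -0.0509  0.2152] [[0.002, 1.0, -0.001], [1.0, -0.002, 0.0], [0.0, -0.001, -1.0]] [-0.66809509 -0.35007127 -0.32731542] 21.2
wedge_nose 0.72 318 22 [0.5802 0.0985 0.001 ]
wedge_heel 0.65 318 138 [ 0.5798 -0.0134  0.009 ]
bare_foot_top 0.82 318 88 [0.5801 0.0361 0.041 ]
bare_foot_tip 0.9 320 90 [0.582 0.035 0.009]
foot_front_right 0.6 150 97 [0.4037 0.0283 0.    ]
weight 0.83 223 201 [ 0.4697 -0.0867  0.    ]
offcut 0.55 417 175 [ 0.6917 -0.0557  0.    ]
wedge 0.69 (578.4176635742188, 41.78240966796875) (46.32413101196289, 108.86034393310547) 0.5344889163970947 zpct [0.0022 0.0153 0.0186]
[[554.7000122070312, 96.0], [555.7999877929688, -12.899999618530273], [602.0999755859375, -12.399999618530273], [601.0999755859375, 96.4000015258789]]
offcut 0.84 (691.562255859375, -58.45112991333008) (32.34706115722656, 75.34095001220703) 7.324664115905762 zpct [0.004  0.0219 0.0234]
[[670.7000122070312, -23.200000762939453], [680.2999877929688, -97.9000015258789], [712.4000244140625, -93.80000305175781], [702.7999877929688, -19.0]]
```

View pics/w9.png

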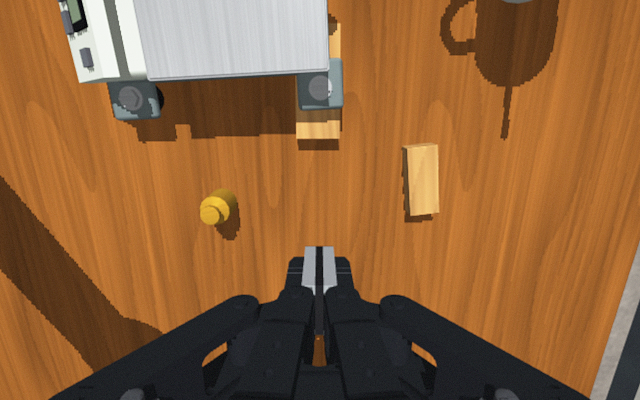

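The wedge is still in place with its heel at (318,138), the bolt head is above it at (319,88), and the neighbours are undisturbed. I'll hand the job in.

```bash
python3 -c "
from rig import ticket
print(ticket.close_job())"
```

```text
the job is handed in; nothing more can be done
None
```

The wedge is snug under the bare foot (pushed in at about 7 N), the corner gave only about 0.4 mm when pressed at about 15 N, and the hand is clear, with the offcut and weight unmoved; the job is handed in.

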